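Seat the loose crank on the bench press's hidden hex and clamp the cork block

TASK

Clamp the cork block in the green bench press: pick up the loose crank, feel its socket down inside the press's collar, gently and never pressing hard, until it drops fully home over the hidden hex, then wind it clockwise (seen from above) by its red knob until the sprung pad has come down on the cork and been wound about half a turn past first touch. Leave the crank standing seated on the press and the cork squeezed where it lies, and do not disturb the dropper bottle, the tin and the tape roll standing around.

Things in the scene. Friction and masses are not known exactly. Their poses are not given: they have to be found in the camera images.
- press: small green screw press, fixed to the bench: foot 116 mm along x, 150 mm along y, two steel columns (18 mm thick, 53 mm either side of the axis along its y), crosshead (60 mm along x, 146 mm along y, top at 168 mm) with a round dark collar on top. Origin: centre of its underside, on the vertical axis of the screw; z up.
- collar_rim (a point): centre of the open top of the press's dark collar, 200 mm above the bench: a tube, inner radius 22.7 mm, outer 27.2 mm, 32 mm deep. In it, on the axis, stands the drive hex: 28 mm across flats, 18 mm tall, its top (flat, edges barely broken) 14 mm below the rim. The hex's angle differs every time and is not measured; it resists turning with 0.12 N m (2 N at the crank's knob).
- collar_floor (a point): centre of the collar's floor, 32 mm below the rim. The crank is fully home when the mouth of its socket stands on this floor.
- crank: loose steel crank, 0.3 kg, standing on its socket. Origin: centre of the socket's mouth (downward); z up its axis; x toward the knob. Hub 38 mm tall, radius 21 mm, hex inside (29.3 mm across flats, 24 mm deep, six-sided); flat arm (16 mm wide, 38 to 46 mm up, to 77 mm along +x); above the hub a black grip block (24 mm along x, 20 mm along y, 46 to 76 mm up), pinch it across y.
- crank_grip (a point): centre of the black grip block above the crank's hub, 61 mm above the socket's mouth
- knob_mid (a point): middle of the crank's red upright knob, 73 mm above the socket's mouth and 65 mm out from the axis: 24 mm thick, 47 mm tall (49 to 96 mm above the mouth). It turns freely on its pin, so a hand that holds it need not turn.
- crank_mouth (a point): centre of the socket's mouth (the crank's origin)
- ram (a joint): travel of the press's ram, m, 0 at the start; grows as the ram comes down, 16 mm for each clockwise turn of the hex (screw of steep lead, held by its friction)
- pad (a joint): how far the sprung pad has been pushed up into the ram, m: 0 until it rests on something, grows with the squeeze (spring 1.8 N per mm with 3.6 N preload; solid at 18 mm). Half a turn past first touch reads 0.008.
- pad_face (a point): centre of the pad's underside (aluminium plate 34 x 50 mm under the red-banded plunger), 12 to 20 mm above the cork at the start
- cork_block: cork block 35 x 55 x 22 mm lying on the press's bed (30 mm above the bench) under the pad, 20 g; origin at the centre of its underside
- oil_bottle: white dropper bottle, 25 mm thick, 80 mm tall, standing on the bench; origin at the centre of its underside
- pad_tin: low round open tin, 64 mm across, 21 mm tall, on the bench; origin at the centre of its underside
- tape_roll: roll of yellow tape lying flat, 69 mm across, 19 mm tall; origin at the centre of its underside
Not all that is in view belongs to the job. There is more than one size of the press; the job needs the larger.

How it is judged:
On the way:
1. the crank stands fully home on the hex, upright, its mouth within 3 mm of the collar's floor (z of crank_mouth in the frame of collar_floor below 0.003 m and horizontal distance between crank_mouth and collar_floor below 0.003 m and angle between crank's own z axis and vertical below 0.1 rad), for 0.2 s.
At the end, for the whole second after the job is handed in: Crank at rest on the hex, mouth within 5 mm of the collar's floor and 4 mm of its centre, tilt under 0.1 rad; pad spring pushed in 4 to 13 mm (1/4 to 4/5 turn past touch), squeezing the cork with over 6 N; cork within 6 mm of its start (z of crank_mouth in the frame of collar_floor below 0.005 m and horizontal distance between crank_mouth and collar_floor below 0.004 m and angle between crank's own z axis and vertical below 0.1 rad and value of joint pad between 0.004 and 0.013 m and contact force between pad and cork_block above 6 N and distance of cork_block from where it was at the start of the episode below 0.006 m and linear speed of crank below 0.01 m/s).
It fails at once if before it is home, the crank is pressed on the press with more than 40 N (z of crank_mouth in the frame of collar_floor above 0.004 m and contact force between crank and press above 40 N).
It fails at once if the spring is wound in more than 15 mm (value of joint pad above 0.015 m).
It fails at once if the dropper bottle, the tin or the tape roll is moved more than 15 mm (distance of any of oil_bottle, pad_tin, tape_roll from where it was at the start of the episode above 0.015 m).
It also fails if it takes over 72 s, if anything falls off the work surface, if the arm or the gripper's body presses on something with over 40 N, if the wrist force passes 120 N, or if a joint passes its speed limit or range.

ROBOT

A 7-joint arm with a two-finger parallel gripper is mounted at the origin on the work surface; the furniture and walls round the work are solid. World frame = base frame: x ahead of the robot, y to its left, z up, the work surface at z = 0. Lengths are in m, angles in rad, forces in N, time in s.
With the tool pointing down it reaches from about 0.35 to 0.9 m from the base axis. Payload 8.1 kg.
Tool frame: the origin (TCP) lies midway between the tips of the shut fingers; the grasp point (between the pads) lies 19 mm behind it; z points along the fingers, y is the line along which they close (so a half turn about z gives the same grasp; the last joint's range is limited). The gripper opens to 92 mm and grips with 3 to 60 N. Pads are 19 mm wide; open, the fingers measure 130 mm over their backs; the gripper's body (75 mm by 190 mm) begins 47 mm behind the grasp point.
Start: joints at [1.2, 0.434, 0.025, 1.573, -0.012, 1.134, -0.075], TCP at [0.165, -0.603, 0.227] pointing down, gripper open.
Joint ranges: [-2.62, 2.62], [-0.44, 2.09], [-1.27, 1.32], [0.08, 2.57], [-1.32, 4.46], [0.12, 2], [-2.74, 2.74]. Speed limits (rad/s): [2.22, 2.22, 3.01, 3.01, 3.14, 3.14, 3.14].

INTERFACE

Orientations are given as a rotation vector (axis times angle).
In Python, from cell import arm gives the robot as it stands.
- The arm moves only by the tool carry_out, never from a script. Its arguments are lists of equal length, an entry for each row: "claw": the finger opening in cm, from 0 to 9.18; "delta_pos": the shift along the tool's x, y, z in cm, a list of three; "angular": the turn, a rotation vector about the tool's x, y, z in rad, a list of three. In form: {"claw": [claw, ...], "delta_pos": [[dx, dy, dz], ...], "angular": [[ax, ay, az], ...]}. A call has 1 to 20 rows; each row shifts and turns the commanded pose from where the row before left it, along the tool's axes as they then stand; what a row does not reach is not made up. A row lasts 1/10 s, in which the tool goes at most 50 mm and 8.59 degrees, less where a joint would pass 70% of its speed; a pose out of reach is approached as far as the arm can. A call with a gripper value outside its range is refused whole. The fingers move at their own pace and stop on an object; "force" is the grip in N (left out, the last holds). Time passes only in rows, so rows that do not move let the fingers close. It gives the time, the measured TCP pose, the force, the opening and the grip force at its end, in the units of the state.
- arm.observe(): the state, without advancing time (a new reading comes with each control period).
- arm.get_image(name): name is "side" or "top" or "wrist"; returns a dict with "frame" (480x640x3 uint8, red, green, blue), "mtx" (3x3 intrinsics, pixels), "T" (4x4, takes a point from camera to world coordinates). Camera axes: x right, y down, z forward; pixel columns grow to the right and rows downward; lengths in m; the calibration is good to about 2 mm. A picture is of the moment at which its call begins. There is no depth.
- arm.sign_off(): hands the job in; it is judged then, once.
Trained networks look in a picture, given as the dict that the camera call returned (one of the last four; its "shot" number tells which), for a name from the list of things; names that differ only in an ending like _2 or _b are one class to them, and where a whole thing is asked for, a point or a joint stands for the part that bears it (a point fixed in the world has none). Each returns a list of dicts, best first, with "conf" (0 to 1); they miss things now and then, are a little off and sometimes report something else, mostly with a low value. They report only what shows in the picture. A call takes as long as a camera call. They do not tell look-alikes from the thing itself.
- arm.look_for(label, picture): "centre" ([column, row] as shares, 0 to 1, of the picture: columns of its width, rows of its height, amid what is visible of it).
- arm.trace(label, picture): "region" (480x640 bool, what is visible of it) and "centre" ([column, row] as shares, 0 to 1, of the picture: columns of its width, rows of its height, amid what is visible of it).
- arm.place_of(label, picture): "centre" ([column, row] as shares, 0 to 1, of the picture: columns of its width, rows of its height: a listed point, or the origin of a listed thing).
The state is a dict: "clock": time; "joints": joint angles; "dq": joint speeds; "joint_efforts": joint torques, N m; "position": TCP position; "ee_rot": TCP orientation; "force": force on the tool from outside, world axes, zero at the start; "ft_torque": the same for the moment, N m; "width": opening from 0.0 (shut) to 1.0 (fully open); "gripper_force": force on a finger pad.
Only numpy, scipy, OpenCV 4.12 (cv2) and the standard library are available. Lean on these libraries where they do the work, as an engineer would, in place of code of your own. Each camera call takes 0.05 s, during which the arm holds its last target. There are 200 camera calls.

## Working session

There is one attempt and no reset: what is moved stays moved. The work goes in short steps, Python scripts to look and compute and a tool call to move; the robot and the scene stay as the last step left them, time stands still between calls to the robot, and variables do not carry over. Pictures are saved under pics/ and viewed, at most 10 in all, crops included, and the job is handed in when it is done.

Besides the shell and the picture viewer there is one more tool, called as name(argument=value, ...), one argument or row to a line, values as JSON. carry_out: Moves the arm, as the interface text tells. Its arguments: {"type":"object","properties":{"claw":{"type":"array","items":{"type":"number"}},"delta_pos":{"type":"array","items":{"type":"array","items":{"type":"number"}}},"angular":{"type":"array","items":{"type":"array","items":{"type":"number"}}},"force":{"type":"number"}},"required":["claw","delta_pos","angular"]}

```bash
mkdir -p pics
python3 - <<'E'
from cell import arm
import cv2
s=arm.observe();print({k:s[k] for k in('clock','position','ee_rot','width','force')})
for n in('side','top'):
    p=arm.get_image(n);cv2.imwrite(f'pics/{n}0.png',p['frame'][:,:,::-1])
    print(n,p['mtx'].tolist(),p['T'].round(3).tolist())
    for l in('press','collar_rim','crank','crank_grip','knob_mid','crank_mouth','cork_block','oil_bottle','pad_tin','tape_roll','pad_face'):
        print(l,[(round(d['centre'][0]*640,1),round(d['centre'][1]*480,1),round(d['conf'],2)) for d in arm.place_of(l,p)[:3]])
E
```

```text
{'clock': 0.0, 'position': array([ 0.1651816 , -0.60225589,  0.22595048]), 'ee_rot': array([-3.11201131e+00, -4.19001511e-01,  5.34991986e-04]), 'width': 0.9999655077091077, 'force': array([-0.62279227,  0.02181726, -0.51119608])}
side [[579.0698806535211, 0.0, 313.7311732782453], [0.0, 579.0698806535211, 247.93152160508907], [0.0, 0.0, 1.0]] [[-0.842, -0.261, 0.472, 0.032], [-0.54, 0.421, -0.729, 0.617], [-0.009, -0.868, -0.496, 0.706], [0.0, 0.0, 0.0, 1.0]]
press [(257.6, 257.6, 0.63)]
collar_rim [(254.0, 204.5, 0.8), (326.3, 248.5, 0.71)]
crank [(388.3, 277.6, 0.65), (386.4, 278.6, 0.58)]
crank_grip [(386.4, 257.8, 0.71)]
knob_mid [(391.4, 236.2, 0.97)]
crank_mouth []
cork_block [(330.3, 324.0, 0.7)]
oil_bottle [(256.8, 286.7, 0.75)]
pad_tin [(317.8, 262.5, 0.5)]
tape_roll [(329.1, 420.9, 0.64)]
pad_face [(258.0, 236.9, 0.67), (325.5, 311.3, 0.66)]
top [[458.712997047643, 0.0, 312.10282636077807], [0.0, 458.712997047643, 238.19639497203767], [0.0, 0.0, 1.0]] [[0.004, -0.986, 0.165, 0.415], [-1.0, -0.001, 0.022, -0.208], [-0.021, -0.165, -0.986, 1.132], [0.0, 0.0, 0.0, 1.0]]
press [(360.1, 168.4, 0.98), (290.4, 283.9, 0.95)]
collar_rim [(286.5, 276.6, 0.81), (365.2, 145.2, 0.66)]
crank [(395.7, 281.7, 0.66)]
crank_grip [(402.5, 283.7, 0.61), (322.3, 198.0, 0.53), (289.1, 281.0, 0.22)]
knob_mid [(426.9, 273.9, 0.75), (286.5, 278.3, 0.3)]
crank_mouth [(395.2, 285.1, 0.71)]
cork_block []
oil_bottle [(321.7, 198.1, 0.67), (425.9, 272.4, 0.2)]
pad_tin [(388.7, 223.2, 0.62)]
tape_roll [(220.6, 329.9, 0.56)]
pad_face [(361.9, 163.8, 0.45), (398.5, 283.6, 0.39)]
```

View pics/side0.png

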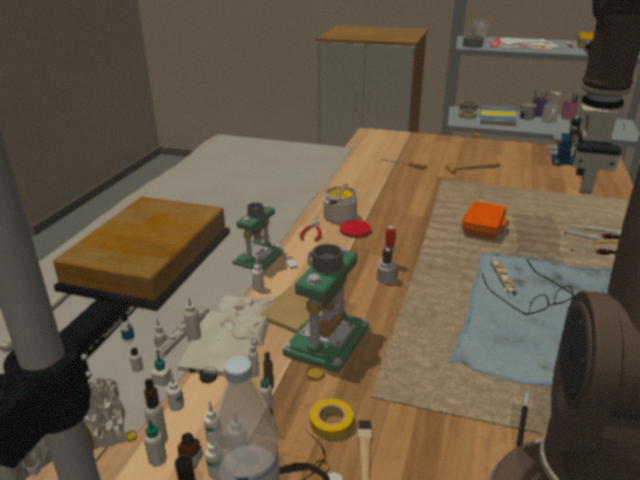

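View pics/top0.png

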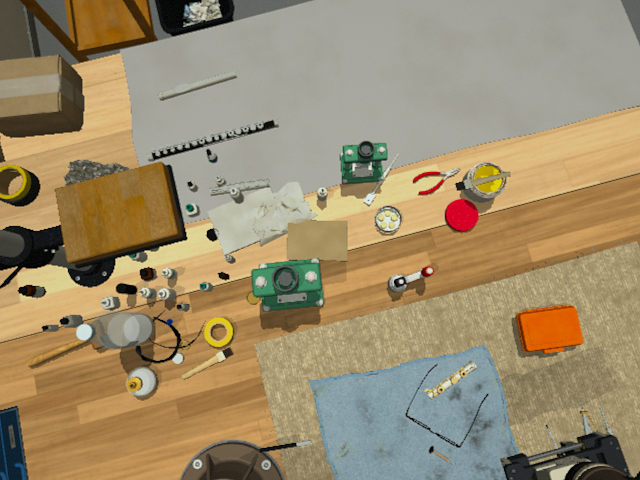

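The large press is at top (287,284), with its collar at (287,277). The crank is at top (398,284), with its red knob at (428,271). The bottle is near (321,192), the tin at (388,219) and the tape at (219,332), and the small press at (364,162) is the decoy.

```bash
cat > h.py <<'E'
import numpy as np, cv2
from cell import arm
from scipy.spatial.transform import Rotation as R
def ray(p,uv):
    d=p['T'][:3,:3]@np.linalg.inv(p['mtx'])@np.array([uv[0],uv[1],1.]);return p['T'][:3,3],d
def atz(p,uv,z):
    o,d=ray(p,uv);return o+d*(z-o[2])/d[2]
def tri(a,b):
    A=np.zeros((3,3));v=np.zeros(3)
    for o,d in(a,b):
        d=d/np.linalg.norm(d);M=np.eye(3)-np.outer(d,d);A+=M;v+=M@o
    return np.linalg.solve(A,v)
def px(d): return np.array(d['centre'])*[640,480]
def state():
    s=arm.observe();print('t',round(s['clock'],2),'pos',s['position'].round(4),'rot',R.from_rotvec(s['ee_rot']).as_matrix().round(3).tolist(),'F',s['force'].round(1),'M',s['ft_torque'].round(2),'w',round(s['width']*91.8,1),'gf',round(float(s['gripper_force']),1));return s
E
python3 - <<'E'
from h import *
s=state()
S=arm.get_image('side');T=arm.get_image('top')
for l,z in(('collar_rim',.2),('crank_grip',.061),('knob_mid',.073),('crank_mouth',0),('press',0),('oil_bottle',0),('pad_tin',0),('tape_roll',0)):
    for P,n in((T,'top'),(S,'side')):
        for d in arm.place_of(l,P)[:3]: print(l,n,px(d).round(1),round(d['conf'],2),atz(P,px(d),z).round(4))
g=[d for d in arm.place_of('collar_rim',S) if px(d)[0]>300]
h=[d for d in arm.place_of('collar_rim',T) if px(d)[1]>220]
if g and h: print('tri rim',tri(ray(S,px(g[0])),ray(T,px(h[0]))))
h2=arm.place_of('knob_mid',T);g2=arm.place_of('knob_mid',S)
if g2 and h2: print('tri knob',tri(ray(S,px(g2[0])),ray(T,px(h2[0]))))
cv2.imwrite('pics/cr.png',cv2.resize(np.hstack([T['frame'][240:320,240:340],T['frame'][240:320,370:470]]),None,fx=4,fy=4,interpolation=cv2.INTER_CUBIC)[:,:,::-1])
E
```

```text
t 1.2 pos [ 0.1653 -0.6027  0.2267] rot [[0.964, 0.264, -0.0], [0.264, -0.964, -0.0], [-0.0, 0.0, -1.0]] F [-0.4 -0.1  0.2] M [ 0.   -0.08 -0.  ] w 91.7 gf 0.0
collar_rim top [284.7 275.7] 0.97 [ 0.4933 -0.1319  0.2   ]
collar_rim top [366.9 149.1] 0.97 [ 0.7628 -0.303   0.2   ]
collar_rim side [256.  203.6] 0.98 [ 0.7124 -0.2179  0.2   ]
collar_rim side [328.4 250.5] 0.76 [ 0.4874 -0.1324  0.2   ]
crank_grip top [400.3 282.1] 0.59 [ 0.4909 -0.3896  0.061 ]
crank_grip side [384.3 258.6] 0.75 [ 0.491  -0.3723  0.061 ]
knob_mid top [428.9 273.8] 0.85 [ 0.5092 -0.4536  0.073 ]
knob_mid side [392.6 233.3] 0.66 [ 0.5176 -0.4661  0.073 ]
knob_mid side [326.9 249.2] 0.43 [ 0.6074 -0.3237  0.073 ]
crank_mouth top [398.2 285.4] 0.68 [ 0.4871 -0.3946  0.    ]
crank_mouth side [385.6 278.7] 0.58 [ 0.4923 -0.3884  0.    ]
crank_mouth side [326.  264.6] 0.4 [ 0.6377 -0.3694  0.    ]
press top [362.6 169.5] 0.94 [ 0.7828 -0.3116  0.    ]
press top [292.3 282.5] 0.65 [ 0.4935 -0.1346  0.    ]
press top [398.1 281.9] 0.34 [ 0.4957 -0.3945  0.    ]
press side [327.2 340. ] 0.59 [ 0.49   -0.1338  0.    ]
press side [259.3 260.6] 0.58 [ 0.7816 -0.3016  0.    ]
oil_bottle top [322.2 198.4] 0.65 [ 0.7068 -0.2081  0.    ]
oil_bottle side [259.3 290.7] 0.58 [ 0.7039 -0.1998  0.    ]
oil_bottle side [327.6 312.8] 0.49 [ 0.5353 -0.2093  0.    ]
pad_tin top [390.3 220.7] 0.75 [ 0.6489 -0.379   0.    ]
pad_tin top [285.6 278. ] 0.28 [ 0.5044 -0.118   0.    ]
pad_tin side [318.5 263.5] 0.64 [ 0.6552 -0.3644  0.    ]
tape_roll top [219.5 330.9] 0.82 [0.3755 0.0412 0.    ]
tape_roll side [385.6 276.8] 0.57 [ 0.4958 -0.3954  0.    ]
tri rim [ 0.49093391 -0.13304154  0.19905607]
tri knob [ 0.50950742 -0.45102805  0.08213457]
```

View pics/cr.png

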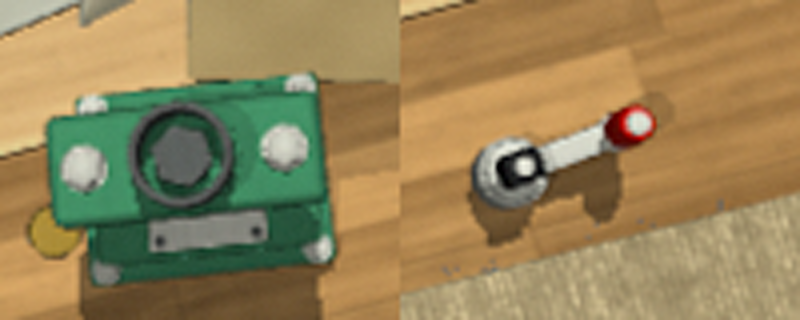

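carry_out(
  claw=[9, 9, 9, 9, 9, 9, 9, 9, 9, 9, 9, 9, 9, 9, 9, 9, 9, 9, 9, 9],
  delta_pos=[
    [2.4, -1.95, -0.57],
    [2.4, -1.95, -0.57],
    [2.4, -1.95, -0.57],
    [2.4, -1.95, -0.57],
    [2.4, -1.95, -0.57],
    [2.4, -1.95, -0.57],
    [2.4, -1.95, -0.57],
    [2.4, -1.95, -0.57],
    [2.4, -1.95, -0.57],
    [2.4, -1.95, -0.57],
    [2.4, -1.95, -0.57],
    [2.4, -1.95, -0.57],
    [2.4, -1.95, -0.57],
    [2.4, -1.95, -0.57],
    [2.4, -1.95, -0.57],
    [2.4, -1.95, -0.57],
    [2.4, -1.95, -0.57],
    [2.4, -1.95, -0.57],
    [0, 0, 0],
    [0, 0, 0],
  ],
  angular=[
    [0, 0, 0],
    [0, 0, 0],
    [0, 0, 0],
    [0, 0, 0],
    [0, 0, 0],
    [0, 0, 0],
    [0, 0, 0],
    [0, 0, 0],
    [0, 0, 0],
    [0, 0, 0],
    [0, 0, 0],
    [0, 0, 0],
    [0, 0, 0],
    [0, 0, 0],
    [0, 0, 0],
    [0, 0, 0],
    [0, 0, 0],
    [0, 0, 0],
    [0, 0, 0],
    [0, 0, 0],
  ],
)

```text
clock: 4.3
position: [0.4893, -0.1496, 0.3293]
ee_rot: [3.113, 0.422, -0.0]
force: [-0.3, -0.4, -0.1]
width: 0.98
gripper_force: 0.0
```

Run:
```python
from h import *
s=state()
W=arm.get_image('wrist');print(W['mtx'].round(1).tolist(),W['T'].round(4).tolist())
for d in arm.place_of('collar_rim',W)[:3]: print(px(d),d['conf'],atz(W,px(d),.2))
for d in arm.place_of('crank_grip',W)[:3]: print(px(d),d['conf'],atz(W,px(d),.061))
cv2.imwrite('pics/w1.png',W['frame'][:,:,::-1])
```

```text
t 4.3 pos [ 0.4893 -0.1496  0.3293] rot [[0.964, 0.266, -0.0], [0.266, -0.964, -0.0], [-0.0, 0.0, -1.0]] F [-0.3 -0.4 -0.1] M [-0.05  0.05  0.  ] w 90.0 gf 0.0
[[373.8, 0.0, 314.0], [0.0, 373.8, 244.6], [0.0, 0.0, 1.0]] [[0.2665, -0.9281, -0.2601, 0.5592], [-0.9638, -0.2567, -0.0718, -0.1296], [-0.0001, 0.2698, -0.9629, 0.4865], [0.0, 0.0, 0.0, 1.0]]
[292.416 227.808] 0.72 [ 0.49046365 -0.13098163  0.2       ]
[486.272 243.216] 0.63 [ 0.50009944 -0.35699992  0.061     ]
```

View pics/w1.png

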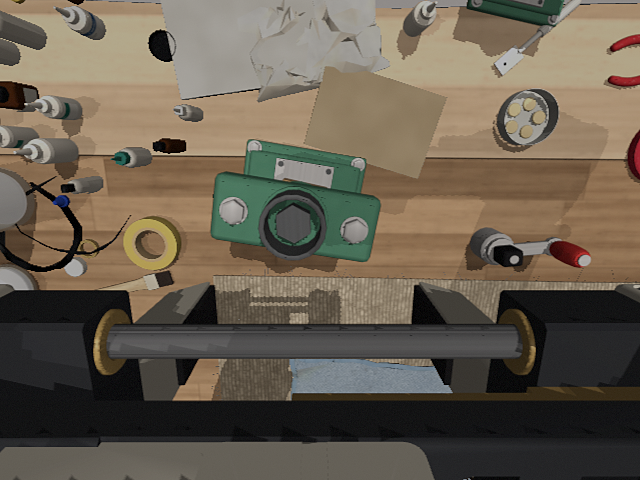

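The wrist view shows the collar at (292,226) with the hex top inside it. The crank hub is at (490,245), its grip top at (510,257) and its knob at (572,255). Next I rectify the views to measure the hex angle and the centres.

```bash
cat >> h.py <<'E'
def rect(P,cx,cy,z,half=.05,n=380):
    # world-plane picture: column = -y, row = -x
    H=np.linalg.inv(P['T']);K=P['mtx'];w=np.array([[cx+half,cy+half,z],[cx+half,cy-half,z],[cx-half,cy-half,z],[cx-half,cy+half,z]])
    c=(H[:3,:3]@w.T).T+H[:3,3];uv=(K@c.T).T;uv=uv[:,:2]/uv[:,2:]
    M=cv2.getPerspectiveTransform(np.float32(uv),np.float32([[0,0],[n,0],[n,n],[0,n]]))
    return cv2.warpPerspective(P['frame'],M,(n,n),flags=cv2.INTER_CUBIC)
E
python3 - <<'E'
from h import *
W=arm.get_image('wrist');T=arm.get_image('top')
a=rect(W,.4905,-.132,.186,.025);b=rect(T,.4905,-.132,.2,.035)
c=rect(W,.4905,-.132,.2,.035)
g=cv2.cvtColor(a,cv2.COLOR_RGB2GRAY)
a2=cv2.cvtColor(cv2.createCLAHE(4,(4,4)).apply(g),cv2.COLOR_GRAY2RGB)
for i in (a2,b,c):
    cv2.line(i,(190,0),(190,379),(255,0,0),1);cv2.line(i,(0,190),(379,190),(255,0,0),1)
for i in (b,c):
    cv2.circle(i,(190,190),int(.0272/.07*380),(255,255,0),1)
d=rect(T,.50,-.41,.061,.06)
o=np.hstack([a2,b,c,d]);o=np.vstack([o[:,:760],o[:,760:]])
cv2.imwrite('pics/r1.png',cv2.resize(o,(600,600))[:,:,::-1])
g2=cv2.GaussianBlur(g,(0,0),2)
print(g2[190,::10].tolist());
for th in(50,60,70,80,90): print(th,(g2<th).mean())
E
```

```text
[40, 18, 31, 73, 88, 88, 66, 70, 78, 79, 78, 77, 78, 81, 80, 79, 79, 81, 80, 80, 78, 78, 79, 81, 78, 80, 78, 79, 80, 66, 85, 80, 62, 66, 37, 19, 60, 69]
50 0.32602493074792244
60 0.39304016620498616
70 0.4916759002770083
80 0.7255817174515236
90 0.9381648199445983
```

View pics/r1.png

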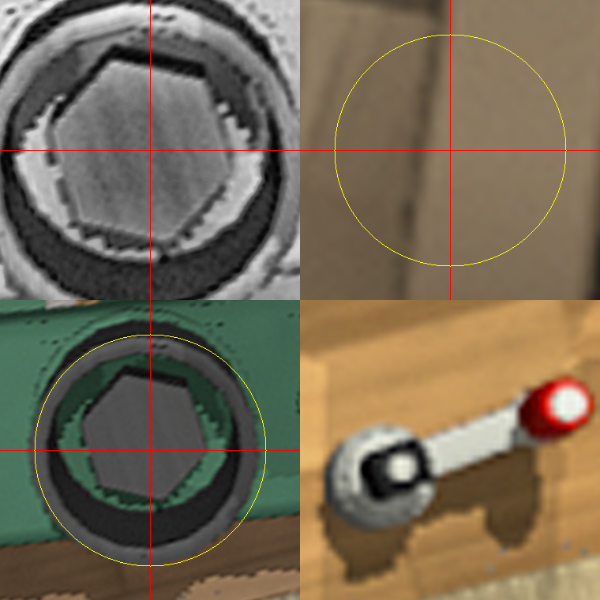

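carry_out(
  claw=[6, 6, 6, 6, 6, 6, 6, 6, 6, 6, 6, 6, 6, 6, 6, 6, 6, 6, 6, 6],
  delta_pos=[
    [-0.78, 2.9, 1.25],
    [-0.78, 2.9, 1.25],
    [-0.78, 2.9, 1.25],
    [-0.78, 2.9, 1.25],
    [-0.78, 2.9, 1.25],
    [-0.78, 2.9, 1.25],
    [-0.78, 2.9, 1.25],
    [-0.78, 2.9, 1.25],
    [0, 0, 0],
    [0, 0, 0],
    [0, 0, 0],
    [0, 0, 0],
    [0, 0, 0],
    [0, 0, 0],
    [0, 0, 0],
    [0, 0, 0],
    [0, 0, 0],
    [0, 0, 0],
    [0, 0, 0],
    [0, 0, 0],
  ],
  angular=[
    [0, 0, 0],
    [0, 0, 0],
    [0, 0, 0],
    [0, 0, 0],
    [0, 0, 0],
    [0, 0, 0],
    [0, 0, 0],
    [0, 0, 0],
    [0, 0, -0.132],
    [0, 0, -0.132],
    [0, 0, -0.132],
    [0, 0, -0.132],
    [0, 0, -0.132],
    [0, 0, -0.132],
    [0, 0, -0.132],
    [0, 0, -0.132],
    [0, 0, -0.132],
    [0, 0, -0.132],
    [0, 0, -0.132],
    [0, 0, -0.132],
  ],
)

```text
clock: 6.55
position: [0.4896, -0.3909, 0.2292]
ee_rot: [-1.883, -2.514, 0.001]
force: [0.3, -0.2, -0.4]
width: 0.657
gripper_force: 0.0
```

Run:
```python
from h import *
s=state();print(s['joints'].round(2))
W=arm.get_image('wrist');T=arm.get_image('top')
for l,z in(('crank_grip',.061),('knob_mid',.073),('crank_mouth',0),('crank',0)):
    for P,n in((W,'w'),(T,'top')):
        for d in arm.place_of(l,P)[:2]: print(l,n,px(d).round(1),round(d['conf'],2),atz(P,px(d),z).round(4))
cv2.imwrite('pics/w2.png',np.hstack([W['frame'][0:320,120:520],cv2.resize(rect(W,.50,-.415,.076,.06),(320,320))])[:,:,::-1])
```

```text
t 6.55 pos [ 0.4896 -0.3909  0.2292] rot [[-0.281, 0.96, -0.0], [0.96, 0.281, -0.0], [-0.0, -0.0, -1.0]] F [ 0.3 -0.2 -0.4] M [-0.01 -0.1  -0.03] w 60.3 gf 0.0
[ 0.94  0.49 -0.53  1.53  0.26  1.19  0.65]
crank_grip w [318.8 222.4] 0.83 [ 0.4929 -0.3871  0.061 ]
crank_grip top [400.4 282.6] 0.86 [ 0.4897 -0.3897  0.061 ]
knob_mid w [321.2 297.4] 0.55 [ 0.5139 -0.4506  0.073 ]
crank_mouth w [322.7 212.5] 0.78 [ 0.4981 -0.3882  0.    ]
crank_mouth top [396.4 285.4] 0.82 [ 0.4871 -0.3902  0.    ]
crank_mouth top [289.5 282.8] 0.26 [ 0.4926 -0.1276  0.    ]
crank w [319.8 207.6] 0.77 [ 0.4938 -0.3841  0.    ]
crank top [395.1 283.1] 0.79 [ 0.4927 -0.3871  0.    ]
```

View pics/w2.png

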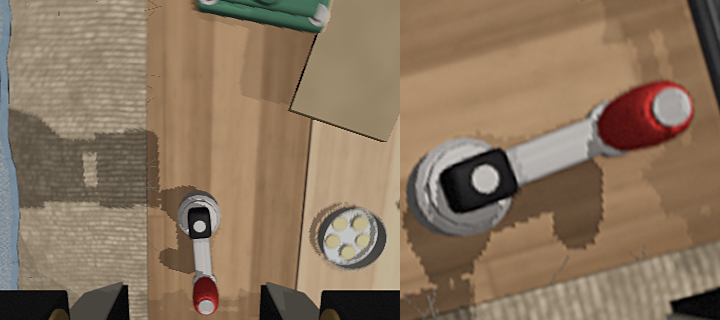

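The wrist crop shows the grip's white dot at about (200,227) and the knob at (205,300). Triangulated, the grip is at (0.4925,-0.3875), the crank yaw is about -69° and the arm length is 65 mm, which matches the given size. Next I descend and grip.

carry_out(
  claw=[6, 6, 6, 6, 6, 6, 6, 6, 6, 6, 6, 1.2, 1.2, 1.2, 1.2, 1.2, 1.2, 1.2, 1.2],
  delta_pos=[
    [0.25, 0.37, 0],
    [0, 0, 2.3],
    [0, 0, 2.3],
    [0, 0, 2.3],
    [0, 0, 2.3],
    [0, 0, 2.3],
    [0, 0, 2.3],
    [0, 0, 2.3],
    [0, 0, 1.0],
    [0, 0, 1.0],
    [0, 0, 0],
    [0, 0, 0],
    [0, 0, 0],
    [0, 0, 0],
    [0, 0, 0],
    [0, 0, 0],
    [0, 0, 0],
    [0, 0, 0],
    [0, 0, 0],
  ],
  angular=[
    [0, 0, -0.08],
    [0, 0, 0],
    [0, 0, 0],
    [0, 0, 0],
    [0, 0, 0],
    [0, 0, 0],
    [0, 0, 0],
    [0, 0, 0],
    [0, 0, 0],
    [0, 0, 0],
    [0, 0, 0],
    [0, 0, 0],
    [0, 0, 0],
    [0, 0, 0],
    [0, 0, 0],
    [0, 0, 0],
    [0, 0, 0],
    [0, 0, 0],
    [0, 0, 0],
  ],
  force=40,
)

```text
clock: 8.95
position: [0.4932, -0.3869, 0.0485]
ee_rot: [1.787, 2.584, -0.0]
force: [-0.7, 1.2, 2.3]
width: 0.216
gripper_force: 40.0
```

Run:
```python
from h import *
s=state();print(s['joints'].round(2))
```

```text
t 8.95 pos [ 0.4932 -0.3869  0.0485] rot [[-0.353, 0.936, 0.0], [0.936, 0.353, -0.0], [-0.0, -0.0, -1.0]] F [-0.7  1.2  2.3] M [0.08 0.01 0.04] w 19.9 gf 40.0
[ 0.9   0.68 -0.48  1.71  0.4   0.85  0.6 ]
```

carry_out(
  claw=[1.2, 1.2, 1.2, 1.2, 1.2, 1.2, 1.2, 1.2, 1.2, 1.2, 1.2],
  delta_pos=[
    [0, 0, -1],
    [0, 0, -2.5],
    [0, 0, -2.7],
    [0, 0, -2.7],
    [0, 0, -2.7],
    [0, 0, -2.7],
    [0, 0, -2.7],
    [0, 0, -2.7],
    [0, 0, -2.5],
    [0, 0, -1],
    [0, 0, 0],
  ],
  angular=[
    [0, 0, 0],
    [0, 0, 0],
    [0, 0, 0],
    [0, 0, 0],
    [0, 0, 0],
    [0, 0, 0],
    [0, 0, 0],
    [0, 0, 0],
    [0, 0, 0],
    [0, 0, 0],
    [0, 0, 0],
  ],
)

```text
clock: 10.05
position: [0.4936, -0.3868, 0.2815]
ee_rot: [1.785, 2.582, -0.0]
force: [0.6, 0.7, -4.8]
width: 0.214
gripper_force: 40.0
```

Run:
```python
from h import *
s=state();t=s['position']
W=arm.get_image('wrist');T=arm.get_image('top');S=arm.get_image('side')
m=t[2]-.0485
for l,z in(('crank_grip',.061),('knob_mid',.073),('crank_mouth',0),('crank',0)):
    for P,n in((W,'w'),(T,'top'),(S,'side')):
        for d in arm.place_of(l,P)[:2]: print(l,n,px(d).round(1),round(d['conf'],2),atz(P,px(d),m+z).round(4))
# hub circle plane (bottom edge) views
a=rect(W,t[0],t[1]-.02,m+.076,.06);b=rect(T,t[0],t[1]-.02,m+.096,.06)
cv2.imwrite('pics/w3.png',np.vstack([np.hstack([a,b])])[:,:,::-1])
```

```text
t 10.05 pos [ 0.4936 -0.3868  0.2815] rot [[-0.353, 0.936, 0.002], [0.936, 0.353, -0.001], [-0.002, 0.001, -1.0]] F [ 0.6  0.7 -4.8] M [ 0.01 -0.13 -0.  ] w 19.7 gf 40.0
crank_grip w [315.6 318.3] 0.61 [ 0.4945 -0.3864  0.294 ]
crank_grip top [422.2 271.7] 0.69 [ 0.4933 -0.3903  0.294 ]
crank_grip side [391.3 157.7] 0.82 [ 0.4881 -0.3701  0.294 ]
knob_mid side [395.  138.3] 0.66 [ 0.5174 -0.4461  0.306 ]
crank_mouth top [415.5 274.4] 0.66 [ 0.4937 -0.3904  0.233 ]
crank_mouth side [393. 183.] 0.9 [ 0.4894 -0.3888  0.233 ]
crank w [315.5 267.9] 0.63 [ 0.4942 -0.385   0.233 ]
crank top [414.6 273.5] 0.42 [ 0.4954 -0.3887  0.233 ]
crank side [392.4 183.9] 0.85 [ 0.4884 -0.3839  0.233 ]
```

View pics/w3.png

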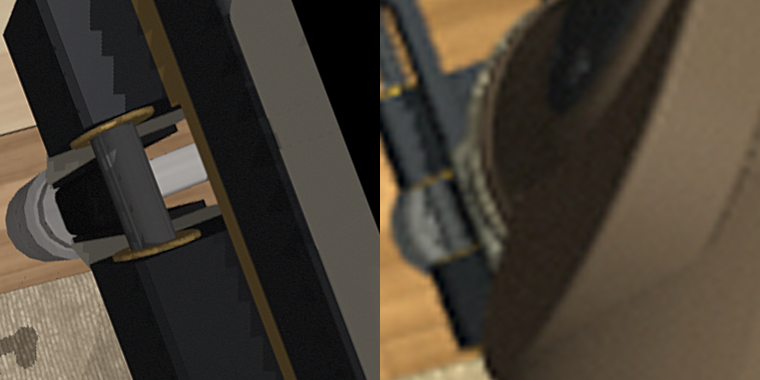

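carry_out(
  claw=[1.2, 1.2, 1.2, 1.2, 1.2, 1.2, 1.2, 1.2, 1.2, 1.2, 1.2, 1.2, 1.2, 1.2, 1.2],
  delta_pos=[
    [1, 0.37, 0],
    [2, 0.73, 0],
    [2, 0.73, 0],
    [2, 0.73, 0],
    [2, 0.73, 0],
    [2, 0.73, 0],
    [2, 0.73, 0],
    [2, 0.73, 0],
    [2, 0.73, 0],
    [2, 0.73, 0],
    [2, 0.73, 0],
    [2, 0.73, 0],
    [1, 0.37, 0],
    [0, 0, 0],
    [0, 0, 0],
  ],
  angular=[
    [0, 0, 0],
    [0, 0, 0],
    [0, 0, 0],
    [0, 0, 0],
    [0, 0, 0],
    [0, 0, 0],
    [0, 0, 0],
    [0, 0, 0],
    [0, 0, 0],
    [0, 0, 0],
    [0, 0, 0],
    [0, 0, 0],
    [0, 0, 0],
    [0, 0, 0],
    [0, 0, 0],
  ],
)

```text
clock: 12.3
position: [0.4904, -0.132, 0.2804]
ee_rot: [1.787, 2.583, -0.001]
force: [-0.5, 0.1, -4.3]
width: 0.22
gripper_force: 40.0
```

Run:
```python
from h import *
s=state();t=s['position'];print(s['joints'].round(2))
W=arm.get_image('wrist');T=arm.get_image('top');S=arm.get_image('side')
m=t[2]-.0485
for l,z in(('crank_grip',m+.061),('crank_mouth',m),('collar_rim',.2)):
    for P,n in((W,'w'),(T,'top'),(S,'side')):
        for d in arm.place_of(l,P)[:2]: print(l,n,px(d).round(1),round(d['conf'],2),atz(P,px(d),z).round(4))
cv2.imwrite('pics/w4.png',np.hstack([W['frame'][120:420,160:460],cv2.resize(S['frame'][150:300,250:400],(300,300),interpolation=cv2.INTER_CUBIC)])[:,:,::-1])
```

```text
t 12.3 pos [ 0.4904 -0.132   0.2804] rot [[-0.353, 0.936, 0.0], [0.936, 0.353, -0.001], [-0.001, -0.0, -1.0]] F [-0.5  0.1 -4.3] M [-0.06 -0.12 -0.01] w 20.2 gf 40.0
[ 0.7   0.28 -0.67  1.73  0.18  1.2   0.33]
crank_grip w [314.9 317.1] 0.61 [ 0.4908 -0.1312  0.2929]
crank_grip side [317.6 265.1] 0.7 [0.3956 0.047  0.2929]
crank_grip side [328.5 204.5] 0.62 [ 0.4831 -0.1251  0.2929]
crank_mouth side [327.1 236.7] 0.6 [ 0.4852 -0.1244  0.2319]
collar_rim top [366.9 147.7] 0.94 [ 0.7659 -0.3031  0.2   ]
collar_rim top [322.4 197.8] 0.24 [ 0.6564 -0.2085  0.2   ]
collar_rim side [256.4 207.4] 0.86 [ 0.7009 -0.2042  0.2   ]
collar_rim side [328.8 249.4] 0.64 [ 0.4888 -0.1362  0.2   ]
```

View pics/w4.png

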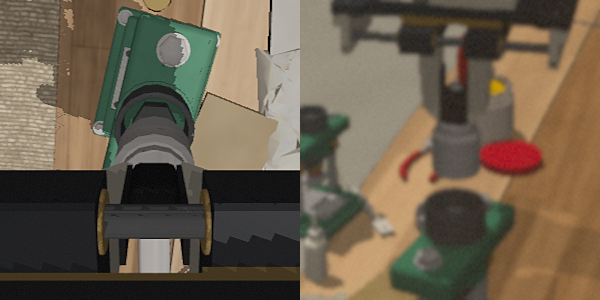

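The hub hangs over the collar and is lined up with it in both views. Next I lower it gently.

carry_out(
  claw=[1.2, 1.2, 1.2, 1.2, 1.2, 1.2, 1.2, 1.2, 1.2, 1.2],
  delta_pos=[
    [0, 0, 1],
    [0, 0, 1],
    [0, 0, 0.9],
    [0, 0, 0],
    [0, 0, 0.1],
    [0, 0, 0.1],
    [0, 0, 0.1],
    [0, 0, 0.1],
    [0, 0, 0.1],
    [0, 0, 0],
  ],
  angular=[
    [0, 0, 0],
    [0, 0, 0],
    [0, 0, 0],
    [0, 0, 0],
    [0, 0, 0],
    [0, 0, 0],
    [0, 0, 0],
    [0, 0, 0],
    [0, 0, 0],
    [0, 0, 0],
  ],
)

```text
clock: 13.9
position: [0.4904, -0.1313, 0.2463]
ee_rot: [-1.787, -2.584, 0.0]
force: [0.5, 0.2, -2.5]
width: 0.214
gripper_force: 40.0
```

carry_out(
  claw=[1.2, 1.2, 1.2, 1.2, 1.2],
  delta_pos=[
    [0, 0, 0.1],
    [0, 0, 0.1],
    [0, 0, 0.1],
    [0, 0, 0.1],
    [0, 0, 0],
  ],
  angular=[
    [0, 0, 0],
    [0, 0, 0],
    [0, 0, 0],
    [0, 0, 0],
    [0, 0, 0],
  ],
)

```text
clock: 14.4
position: [0.4904, -0.1313, 0.2421]
ee_rot: [-1.787, -2.584, 0.0]
force: [-0.2, -0.8, -3.9]
width: 0.212
gripper_force: 40.0
```

Mouth is at 0.1936, inside the collar with no contact force. Next it goes down to the hex top, which is at 0.186.

carry_out(
  claw=[1.2, 1.2, 1.2, 1.2, 1.2, 1.2, 1.2, 1.2, 1.2],
  delta_pos=[
    [0, 0, 0.1],
    [0, 0, 0.1],
    [0, 0, 0.1],
    [0, 0, 0.1],
    [0, 0, 0.1],
    [0, 0, 0.1],
    [0, 0, 0.1],
    [0, 0, 0.1],
    [0, 0, 0],
  ],
  angular=[
    [0, 0, 0],
    [0, 0, 0],
    [0, 0, 0],
    [0, 0, 0],
    [0, 0, 0],
    [0, 0, 0],
    [0, 0, 0],
    [0, 0, 0],
    [0, 0, 0],
  ],
)

```text
clock: 15.3
position: [0.4905, -0.1313, 0.2344]
ee_rot: [1.787, 2.584, -0.0]
force: [-0.2, 0.8, -2.9]
width: 0.215
gripper_force: 40.0
```

carry_out(
  claw=[1.2, 1.2, 1.2, 1.2],
  delta_pos=[
    [0, 0, 0.1],
    [0, 0, 0.1],
    [0, 0, 0],
    [0, 0, 0],
  ],
  angular=[
    [0, 0, 0],
    [0, 0, 0],
    [0, 0, 0],
    [0, 0, 0],
  ],
)

```text
clock: 15.7
position: [0.4908, -0.1313, 0.2337]
ee_rot: [1.786, 2.583, -0.0]
force: [-4.6, 0.6, 11.9]
width: 0.212
gripper_force: 40.0
```

Contact is at the hex top, mouth at 0.185. Next I lift slightly and feel the collar wall on both sides of each axis to centre the crank.

carry_out(
  claw=[1.2, 1.2, 1.2, 1.2, 1.2, 1.2, 1.2],
  delta_pos=[
    [0, 0, -0.2],
    [0, 0, -0.15],
    [0.1, 0, 0],
    [0.1, 0, 0],
    [0.05, 0, 0],
    [0, 0, 0],
    [0, 0, 0],
  ],
  angular=[
    [0, 0, 0],
    [0, 0, 0],
    [0, 0, 0],
    [0, 0, 0],
    [0, 0, 0],
    [0, 0, 0],
    [0, 0, 0],
  ],
)

```text
clock: 16.4
position: [0.4896, -0.1289, 0.2357]
ee_rot: [-1.787, -2.584, 0.0]
force: [0.7, -0.3, -3.9]
width: 0.216
gripper_force: 40.0
```

carry_out(
  claw=[1.2, 1.2, 1.2, 1.2, 1.2, 1.2, 1.2],
  delta_pos=[
    [-0.1, 0, 0],
    [-0.1, 0, 0],
    [-0.1, 0, 0],
    [-0.1, 0, 0],
    [-0.1, 0, 0],
    [0, 0, 0],
    [0, 0, 0],
  ],
  angular=[
    [0, 0, 0],
    [0, 0, 0],
    [0, 0, 0],
    [0, 0, 0],
    [0, 0, 0],
    [0, 0, 0],
    [0, 0, 0],
  ],
)

```text
clock: 17.1
position: [0.4909, -0.1324, 0.2358]
ee_rot: [-1.784, -2.584, -0.001]
force: [-2.0, 5.7, -1.2]
width: 0.214
gripper_force: 40.0
```

carry_out(
  claw=[1.2, 1.2, 1.2, 1.2, 1.2, 1.2, 1.2],
  delta_pos=[
    [0.1, 0, 0],
    [0.1, 0, 0],
    [0.05, 0.05, 0],
    [0, 0.1, 0],
    [0, 0.1, 0],
    [0, 0, 0],
    [0, 0, 0],
  ],
  angular=[
    [0, 0, 0],
    [0, 0, 0],
    [0, 0, 0],
    [0, 0, 0],
    [0, 0, 0],
    [0, 0, 0],
    [0, 0, 0],
  ],
)

```text
clock: 17.8
position: [0.4925, -0.1308, 0.2357]
ee_rot: [-1.787, -2.583, 0.001]
force: [-2.4, -0.8, -2.6]
width: 0.216
gripper_force: 40.0
```

carry_out(
  claw=[1.2, 1.2, 1.2, 1.2, 1.2, 1.2, 1.2],
  delta_pos=[
    [0, -0.1, 0],
    [0, -0.1, 0],
    [0, -0.1, 0],
    [0, -0.1, 0],
    [0, -0.1, 0],
    [0, 0, 0],
    [0, 0, 0],
  ],
  angular=[
    [0, 0, 0],
    [0, 0, 0],
    [0, 0, 0],
    [0, 0, 0],
    [0, 0, 0],
    [0, 0, 0],
    [0, 0, 0],
  ],
)

```text
clock: 18.5
position: [0.4887, -0.1319, 0.236]
ee_rot: [1.786, 2.584, 0.001]
force: [2.6, 1.1, -4.6]
width: 0.214
gripper_force: 40.0
```

Centre found at about (0.4906,-0.1306), so the earlier contact was 0.9 mm off. I shift and press gently again.

carry_out(
  claw=[1.2, 1.2, 1.2, 1.2, 1.2, 1.2, 1.2, 1.2],
  delta_pos=[
    [0.04, 0.12, 0],
    [0.04, 0.13, 0],
    [0, 0, 0],
    [0, 0, 0.1],
    [0, 0, 0.1],
    [0, 0, 0.1],
    [0, 0, 0],
    [0, 0, 0],
  ],
  angular=[
    [0, 0, 0],
    [0, 0, 0],
    [0, 0, 0],
    [0, 0, 0],
    [0, 0, 0],
    [0, 0, 0],
    [0, 0, 0],
    [0, 0, 0],
  ],
)

```text
clock: 19.3
position: [0.4903, -0.1306, 0.2338]
ee_rot: [1.786, 2.583, -0.0]
force: [-3.4, -0.0, 8.2]
width: 0.214
gripper_force: 40.0
```

carry_out(
  claw=[1.2, 1.2, 1.2, 1.2, 1.2],
  delta_pos=[
    [0, 0, 0],
    [0, 0, 0],
    [0, 0, 0],
    [0, 0, 0],
    [0, 0, 0],
  ],
  angular=[
    [0, 0, 0.03],
    [0, 0, 0.03],
    [0, 0, 0.03],
    [0, 0, 0.03],
    [0, 0, 0],
  ],
)

```text
clock: 19.8
position: [0.4908, -0.1307, 0.2339]
ee_rot: [1.939, 2.47, 0.001]
force: [-1.5, 0.4, 6.6]
width: 0.214
gripper_force: 40.0
```

carry_out(
  claw=[1.2, 1.2, 1.2, 1.2, 1.2, 1.2, 1.2, 1.2, 1.2],
  delta_pos=[
    [0, 0, 0],
    [0, 0, 0],
    [0, 0, 0],
    [0, 0, 0],
    [0, 0, 0],
    [0, 0, 0],
    [0, 0, 0],
    [0, 0, 0],
    [0, 0, 0],
  ],
  angular=[
    [0, 0, -0.03],
    [0, 0, -0.03],
    [0, 0, -0.03],
    [0, 0, -0.03],
    [0, 0, -0.03],
    [0, 0, -0.03],
    [0, 0, -0.03],
    [0, 0, -0.03],
    [0, 0, 0],
  ],
)

```text
clock: 20.7
position: [0.4911, -0.1302, 0.2339]
ee_rot: [1.626, 2.686, 0.002]
force: [-0.6, 1.3, 6.2]
width: 0.216
gripper_force: 40.0
```

carry_out(
  claw=[1.2, 1.2, 1.2, 1.2, 1.2, 1.2, 1.2, 1.2],
  delta_pos=[
    [0, 0, 0],
    [0, 0, 0],
    [0, 0, 0],
    [0, 0, 0],
    [0, 0, 0],
    [0, 0, 0],
    [0, 0, 0],
    [0, 0, 0],
  ],
  angular=[
    [0, 0, -0.04],
    [0, 0, -0.04],
    [0, 0, -0.04],
    [0, 0, -0.04],
    [0, 0, -0.04],
    [0, 0, -0.04],
    [0, 0, -0.04],
    [0, 0, 0],
  ],
)

```text
clock: 21.5
position: [0.491, -0.13, 0.2338]
ee_rot: [1.234, 2.887, 0.001]
force: [-0.5, 2.2, 5.1]
width: 0.214
gripper_force: 40.0
```

Run:
```python
from h import *
s=state()
```

```text
t 21.5 pos [ 0.491  -0.13    0.2338] rot [[-0.691, 0.723, 0.002], [0.723, 0.691, 0.0], [-0.001, 0.001, -1.0]] F [-0.5  2.2  5.1] M [ 0.5   0.09 -0.04] w 19.7 gf 40.0
```

carry_out(
  claw=[1.2, 1.2, 1.2, 1.2, 1.2],
  delta_pos=[
    [0, 0, 0],
    [0, 0, 0],
    [0, 0, 0],
    [0, 0, 0],
    [0, 0, 0],
  ],
  angular=[
    [0, 0, -0.03],
    [0, 0, -0.03],
    [0, 0, -0.03],
    [0, 0, 0],
    [0, 0, 0],
  ],
)

```text
clock: 22.0
position: [0.4899, -0.1308, 0.2325]
ee_rot: [-1.108, -2.939, 0.0]
force: [-0.7, -0.6, -3.5]
width: 0.212
gripper_force: 40.0
```

carry_out(
  claw=[1.2, 1.2, 1.2, 1.2, 1.2],
  delta_pos=[
    [0, 0, 0],
    [0, 0, 0],
    [0, 0, 0],
    [0, 0, 0],
    [0, 0, 0],
  ],
  angular=[
    [0, 0, -0.03],
    [0, 0, -0.03],
    [0, 0, -0.03],
    [0, 0, 0],
    [0, 0, 0],
  ],
)

```text
clock: 22.5
position: [0.4899, -0.1306, 0.2327]
ee_rot: [-0.973, -2.986, 0.0]
force: [-1.9, 0.3, -4.7]
width: 0.22
gripper_force: 40.0
```

It dropped in, and force fell to just the hanging weight. I turn back slightly to relieve the flats and lower it.

carry_out(
  claw=[1.2, 1.2, 1.2, 1.2, 1.2, 1.2, 1.2],
  delta_pos=[
    [0, 0, 0],
    [0, 0, 0],
    [0, 0, 0.1],
    [0, 0, 0.1],
    [0, 0, 0.1],
    [0, 0, 0.1],
    [0, 0, 0],
  ],
  angular=[
    [0, 0, 0.04],
    [0, 0, 0],
    [0, 0, 0],
    [0, 0, 0],
    [0, 0, 0],
    [0, 0, 0],
    [0, 0, 0],
  ],
)

```text
clock: 23.2
position: [0.4901, -0.1305, 0.2286]
ee_rot: [-1.032, -2.967, 0.0]
force: [-2.5, -0.3, -3.6]
width: 0.212
gripper_force: 40.0
```

carry_out(
  claw=[1.2, 1.2, 1.2, 1.2, 1.2, 1.2, 1.2],
  delta_pos=[
    [0, 0, 0.15],
    [0, 0, 0.15],
    [0, 0, 0.15],
    [0, 0, 0.15],
    [0, 0, 0.15],
    [0, 0, 0.15],
    [0, 0, 0],
  ],
  angular=[
    [0, 0, 0],
    [0, 0, 0],
    [0, 0, 0],
    [0, 0, 0],
    [0, 0, 0],
    [0, 0, 0],
    [0, 0, 0],
  ],
)

```text
clock: 23.9
position: [0.49, -0.1305, 0.2195]
ee_rot: [-1.032, -2.967, 0.0]
force: [-3.2, -0.5, -3.7]
width: 0.214
gripper_force: 40.0
```

carry_out(
  claw=[1.2, 1.2, 1.2, 1.2, 1.2, 1.2],
  delta_pos=[
    [0, 0, 0.1],
    [0, 0, 0.1],
    [0, 0, 0.1],
    [0, 0, 0.1],
    [0, 0, 0.05],
    [0, 0, 0],
  ],
  angular=[
    [0, 0, 0],
    [0, 0, 0],
    [0, 0, 0],
    [0, 0, 0],
    [0, 0, 0],
    [0, 0, 0],
  ],
)

```text
clock: 24.5
position: [0.4902, -0.1305, 0.2165]
ee_rot: [1.033, 2.966, -0.001]
force: [-10.1, 0.4, 12.8]
width: 0.215
gripper_force: 40.0
```

Home: floor contact came at 0.2165, 17.5 mm below the hex-top contact. I release, rise and move over the knob, 65 mm along -x of the tool.

carry_out(
  claw=[1.2, 5, 5, 5, 5, 5, 5, 5, 5, 5, 5, 5, 5, 5, 5, 5, 5],
  delta_pos=[
    [0, 0, -0.08],
    [0, 0, -0.05],
    [0, 0, 0],
    [0, 0, 0],
    [0, 0, 0],
    [0, 0, 0],
    [0, 0, -1.5],
    [0, 0, -1.5],
    [0, 0, -1.5],
    [0, 0, -1.5],
    [0, 0, -1.5],
    [0, 0, -0.5],
    [-1.6, 0, 0],
    [-1.6, 0, 0],
    [-1.6, 0, 0],
    [-1.7, 0, 0],
    [0, 0, 0],
  ],
  angular=[
    [0, 0, 0],
    [0, 0, 0],
    [0, 0, 0],
    [0, 0, 0],
    [0, 0, 0],
    [0, 0, 0],
    [0, 0, 0],
    [0, 0, 0],
    [0, 0, 0],
    [0, 0, 0],
    [0, 0, 0],
    [0, 0, 0],
    [0, 0, 0],
    [0, 0, 0],
    [0, 0, 0],
    [0, 0, 0],
    [0, 0, 0],
  ],
)

```text
clock: 26.2
position: [0.542, -0.1724, 0.2955]
ee_rot: [-1.035, -2.965, -0.0]
force: [-0.2, -0.3, 1.1]
width: 0.544
gripper_force: 0.0
```

Run:
```python
from h import *
s=state();print(s['joints'].round(2))
W=arm.get_image('wrist');T=arm.get_image('top');S=arm.get_image('side')
for l,z in(('crank_grip',.168+.061),('knob_mid',.168+.073),('pad_face',.07),('cork_block',.03)):
    for P,n in((W,'w'),(T,'top'),(S,'side')):
        for d in arm.place_of(l,P)[:2]: print(l,n,px(d).round(1),round(d['conf'],2),atz(P,px(d),z).round(4))
cv2.imwrite('pics/w5.png',np.hstack([W['frame'][100:400,160:460],cv2.resize(S['frame'][220:370,270:420],(450,450),interpolation=cv2.INTER_CUBIC)[:300]])[:,:,::-1])
cv2.imwrite('pics/w5.png',np.hstack([cv2.resize(W['frame'][90:390,160:460],(400,400)),cv2.resize(S['frame'][220:370,270:420],(400,400),interpolation=cv2.INTER_CUBIC)])[:,:,::-1])
```

```text
t 26.2 pos [ 0.542  -0.1724  0.2955] rot [[-0.783, 0.622, -0.001], [0.622, 0.783, 0.0], [0.001, 0.0, -1.0]] F [-0.2 -0.3  1.1] M [-0.01 -0.1  -0.05] w 49.9 gf 0.0
[ 0.76  0.4  -0.76  1.56  0.28  1.3   0.86]
crank_grip w [314.2 152.1] 0.89 [ 0.4905 -0.1307  0.229 ]
crank_grip side [330.4 421.5] 0.75 [0.2654 0.2273 0.229 ]
crank_grip side [325.8 264.2] 0.71 [ 0.4422 -0.0504  0.229 ]
knob_mid w [312.6 267.4] 0.65 [ 0.5421 -0.1729  0.241 ]
knob_mid side [315.9 214.4] 0.91 [ 0.5374 -0.1709  0.241 ]
pad_face top [363.4 161.9] 0.6 [ 0.7791 -0.3073  0.07  ]
pad_face side [259.8 236.2] 0.57 [ 0.7727 -0.2981  0.07  ]
pad_face side [327.1 310.7] 0.54 [ 0.4897 -0.1325  0.07  ]
cork_block side [326.7 324.3] 0.66 [ 0.496  -0.1418  0.03  ]
```

View pics/w5.png

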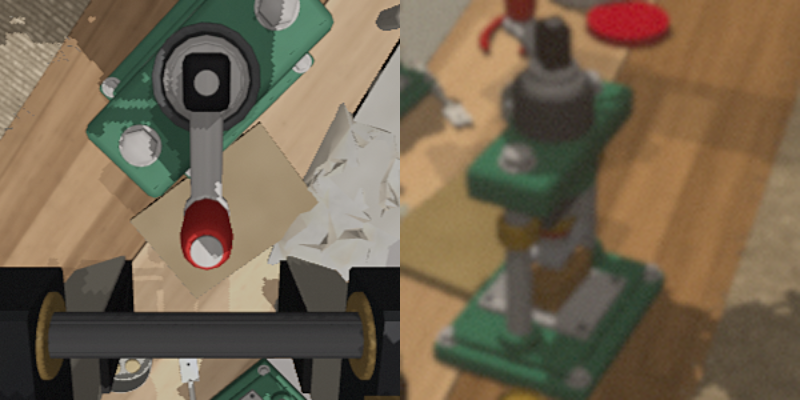

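The crank is seated, with its grip at world (0.4905,-0.1307). The knob is right under the TCP. In the side crop the plunger is above the cork with a visible gap. I lower and take the knob.

carry_out(
  claw=[5, 5, 5, 5, 5, 5, 1.8, 1.8, 1.8, 1.8, 1.8, 1.8],
  delta_pos=[
    [0, 0, 1.5],
    [0, 0, 1.5],
    [0, 0, 1.5],
    [0, 0, 1.5],
    [0, 0, 0.7],
    [0, 0, 0],
    [0, 0, 0],
    [0, 0, 0],
    [0, 0, 0],
    [0, 0, 0],
    [0, 0, 0],
    [0, 0, 0],
  ],
  angular=[
    [0, 0, 0],
    [0, 0, 0],
    [0, 0, 0],
    [0, 0, 0],
    [0, 0, 0],
    [0, 0, 0],
    [0, 0, 0],
    [0, 0, 0],
    [0, 0, 0],
    [0, 0, 0],
    [0, 0, 0],
    [0, 0, 0],
  ],
  force=35,
)

```text
clock: 28.15
position: [0.5414, -0.1711, 0.23]
ee_rot: [1.033, 2.966, -0.0]
force: [0.8, -1.3, 2.0]
width: 0.245
gripper_force: 35.0
```

Run:
```python
from h import *
s=state();print(s['joints'].round(2))
p=np.radians(np.arange(180,541,10));d=6.5*np.c_[np.diff(np.cos(p)),np.diff(np.sin(p))]
print(d.round(2).tolist())
S=arm.get_image('side');cv2.imwrite('pics/s_before.png',S['frame'][:,:,::-1])
```

```text
t 28.15 pos [ 0.5414 -0.1711  0.23  ] rot [[-0.784, 0.621, 0.001], [0.621, 0.784, -0.0], [-0.001, 0.0, -1.0]] F [ 0.8 -1.3  2. ] M [-0.08 -0.2  -0.03] w 22.5 gf 35.0
[ 0.74  0.44 -0.75  1.67  0.32  1.16  0.82]
[[0.1, -1.13], [0.29, -1.09], [0.48, -1.03], [0.65, -0.93], [0.8, -0.8], [0.93, -0.65], [1.03, -0.48], [1.09, -0.29], [1.13, -0.1], [1.13, 0.1], [1.09, 0.29], [1.03, 0.48], [0.93, 0.65], [0.8, 0.8], [0.65, 0.93], [0.48, 1.03], [0.29, 1.09], [0.1, 1.13], [-0.1, 1.13], [-0.29, 1.09], [-0.48, 1.03], [-0.65, 0.93], [-0.8, 0.8], [-0.93, 0.65], [-1.03, 0.48], [-1.09, 0.29], [-1.13, 0.1], [-1.13, -0.1], [-1.09, -0.29], [-1.03, -0.48], [-0.93, -0.65], [-0.8, -0.8], [-0.65, -0.93], [-0.48, -1.03], [-0.29, -1.09], [-0.1, -1.13]]
```

carry_out(
  claw=[1.8, 1.8, 1.8, 1.8, 1.8, 1.8, 1.8, 1.8, 1.8, 1.8],
  delta_pos=[
    [0.1, -1.13, 0],
    [0.29, -1.09, 0],
    [0.48, -1.03, 0],
    [0.65, -0.93, 0],
    [0.8, -0.8, 0],
    [0.93, -0.65, 0],
    [1.03, -0.48, 0],
    [1.09, -0.29, 0],
    [1.13, -0.1, 0],
    [0, 0, 0],
  ],
  angular=[
    [0, 0, 0],
    [0, 0, 0],
    [0, 0, 0],
    [0, 0, 0],
    [0, 0, 0],
    [0, 0, 0],
    [0, 0, 0],
    [0, 0, 0],
    [0, 0, 0],
    [0, 0, 0],
  ],
)

```text
clock: 29.2
position: [0.4477, -0.1808, 0.2297]
ee_rot: [-1.032, -2.966, 0.002]
force: [-1.1, -0.1, 5.6]
width: 0.247
gripper_force: 35.0
```

Run:
```python
from h import *
s=state();print(s['joints'].round(2))
```

```text
t 29.2 pos [ 0.4477 -0.1808  0.2297] rot [[-0.784, 0.621, -0.002], [0.621, 0.784, -0.001], [0.001, -0.002, -1.0]] F [-1.1 -0.1  5.6] M [0.03 0.11 0.03] w 22.7 gf 35.0
[ 0.91  0.3  -0.79  1.86  0.24  1.08  0.93]
```

carry_out(
  claw=[1.8, 1.8, 1.8, 1.8, 1.8, 1.8, 1.8, 1.8, 1.8, 1.8, 1.8, 1.8, 1.8, 1.8, 1.8, 1.8, 1.8, 1.8, 1.8],
  delta_pos=[
    [1.13, 0.1, 0],
    [1.09, 0.29, 0],
    [1.03, 0.48, 0],
    [0.93, 0.65, 0],
    [0.8, 0.8, 0],
    [0.65, 0.93, 0],
    [0.48, 1.03, 0],
    [0.29, 1.09, 0],
    [0.1, 1.13, 0],
    [-0.1, 1.13, 0],
    [-0.29, 1.09, 0],
    [-0.48, 1.03, 0],
    [-0.65, 0.93, 0],
    [-0.8, 0.8, 0],
    [-0.93, 0.65, 0],
    [-1.03, 0.48, 0],
    [-1.09, 0.29, 0],
    [-1.13, 0.1, 0],
    [0, 0, 0],
  ],
  angular=[
    [0, 0, 0],
    [0, 0, 0],
    [0, 0, 0],
    [0, 0, 0],
    [0, 0, 0],
    [0, 0, 0],
    [0, 0, 0],
    [0, 0, 0],
    [0, 0, 0],
    [0, 0, 0],
    [0, 0, 0],
    [0, 0, 0],
    [0, 0, 0],
    [0, 0, 0],
    [0, 0, 0],
    [0, 0, 0],
    [0, 0, 0],
    [0, 0, 0],
    [0, 0, 0],
  ],
)

```text
clock: 31.1
position: [0.5322, -0.0803, 0.2293]
ee_rot: [-1.034, -2.966, -0.001]
force: [-0.3, -2.3, 3.8]
width: 0.249
gripper_force: 35.0
```

Run:
```python
from h import *
s=state();print(s['joints'].round(2));d=s['position'][:2]-[.4905,-.1307];print(np.hypot(*d),np.degrees(np.arctan2(d[1],d[0])))
S=arm.get_image('side');cv2.imwrite('pics/s_270.png',S['frame'][:,:,::-1])
b=cv2.imread('pics/s_before.png');a=cv2.imread('pics/s_270.png')
c=[cv2.resize(i[285:360,290:365],(400,400),interpolation=cv2.INTER_CUBIC) for i in(b,a)]
cv2.imwrite('pics/cmp.png',np.hstack(c))
```

```text
t 31.1 pos [ 0.5322 -0.0803  0.2293] rot [[-0.783, 0.622, 0.0], [0.622, 0.783, 0.001], [0.0, 0.001, -1.0]] F [-0.3 -2.3  3.8] M [-0.52  0.26  0.03] w 22.9 gf 35.0
[ 0.64  0.41 -0.8   1.73  0.32  1.14  0.65]
0.06541739582291362 50.44839888188472
```

View pics/cmp.png

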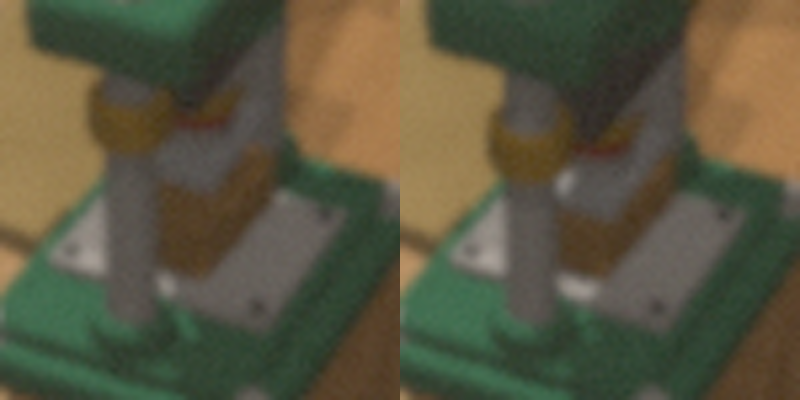

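This last permitted picture (before at left, after 270° at right) shows the brass ring, red band and pad lower edge all about 27 crop px lower. The pad edge went from row ~190 to ~215, so it was still coming down freely. From here I track the shifts numerically. The aim is 24.5 mm of ram travel (about 550°), which lands within tolerance for any starting gap of 12–20 mm.

carry_out(
  claw=[1.8, 1.8, 1.8, 1.8, 1.8, 1.8, 1.8, 1.8, 1.8, 1.8],
  delta_pos=[
    [-1.13, -0.1, 0],
    [-1.09, -0.29, 0],
    [-1.03, -0.48, 0],
    [-0.93, -0.65, 0],
    [-0.8, -0.8, 0],
    [-0.65, -0.93, 0],
    [-0.48, -1.03, 0],
    [-0.29, -1.09, 0],
    [-0.1, -1.13, 0],
    [0, 0, 0],
  ],
  angular=[
    [0, 0, 0],
    [0, 0, 0],
    [0, 0, 0],
    [0, 0, 0],
    [0, 0, 0],
    [0, 0, 0],
    [0, 0, 0],
    [0, 0, 0],
    [0, 0, 0],
    [0, 0, 0],
  ],
)

```text
clock: 32.15
position: [0.5398, -0.1736, 0.2295]
ee_rot: [-1.037, -2.965, 0.003]
force: [0.8, -1.8, 1.9]
width: 0.247
gripper_force: 35.0
```

```bash
cat > tr.py <<'E'
from h import *
import sys
n=sys.argv[1]
s=state();d=s['position'][:2]-[.4905,-.1307];print('r',np.hypot(*d).round(4),'ang',np.degrees(np.arctan2(d[1],d[0])).round(1))
f=np.mean([arm.get_image('side')['frame'].astype(float) for _ in range(4)],0).astype(np.uint8)
cv2.imwrite(f'pics/s_{n}.png',f[:,:,::-1])
b=cv2.imread('pics/s_before.png')
def sub(tpl,im,x,y,rng=22):
    U=8;t=cv2.resize(tpl,None,fx=U,fy=U,interpolation=cv2.INTER_CUBIC)
    h,w=tpl.shape[:2];w0=im[y-4:y+h+rng,x-2:x+w+2];w1=cv2.resize(w0,None,fx=U,fy=U,interpolation=cv2.INTER_CUBIC)
    r=cv2.matchTemplate(w1,t,cv2.TM_CCOEFF_NORMED);_,v,_,l=cv2.minMaxLoc(r);return (l[0]/U-2,l[1]/U-4,round(v,3))
for k in ['270','360','450','500','540','end']:
    i=cv2.imread(f'pics/s_{k}.png')
    if i is None: continue
    out=[]
    for nm,(x0,x1,y0,y1) in dict(ring=(306,322,300,315),padcorner=(320,340,310,326),red=(321,334,303,312)).items():
        out.append((nm,)+sub(b[y0:y1,x0:x1],i,x0,y0))
    print(k,out)
E
python3 tr.py 360
```

```text
t 32.15 pos [ 0.5398 -0.1736  0.2295] rot [[-0.782, 0.623, -0.001], [0.623, 0.782, -0.002], [-0.0, -0.002, -1.0]] F [ 0.8 -1.8  1.9] M [-0.21 -0.19 -0.01] w 22.7 gf 35.0
r 0.0654 ang -41.0
270 [('ring', -0.75, 5.0, 0.884), ('padcorner', -1.5, 4.875, 0.722), ('red', 0.125, 5.0, 0.935)]
360 [('ring', -0.25, 7.25, 0.853), ('padcorner', -1.5, 6.5, 0.603), ('red', 0.125, 7.125, 0.968)][ WARN:0@23.548] global loadsave.cpp:275 findDecoder imread_('pics/s_450.png'): can't open/read file: check file path/integrity
[ WARN:0@23.548] global loadsave.cpp:275 findDecoder imread_('pics/s_500.png'): can't open/read file: check file path/integrity
[ WARN:0@23.548] global loadsave.cpp:275 findDecoder imread_('pics/s_540.png'): can't open/read file: check file path/integrity
[ WARN:0@23.548] global loadsave.cpp:275 findDecoder imread_('pics/s_end.png'): can't open/read file: check file path/integrity
```

carry_out(
  claw=[1.8, 1.8, 1.8, 1.8, 1.8, 1.8, 1.8, 1.8, 1.8, 1.8],
  delta_pos=[
    [0.1, -1.13, 0],
    [0.29, -1.09, 0],
    [0.48, -1.03, 0],
    [0.65, -0.93, 0],
    [0.8, -0.8, 0],
    [0.93, -0.65, 0],
    [1.03, -0.48, 0],
    [1.09, -0.29, 0],
    [1.13, -0.1, 0],
    [0, 0, 0],
  ],
  angular=[
    [0, 0, 0],
    [0, 0, 0],
    [0, 0, 0],
    [0, 0, 0],
    [0, 0, 0],
    [0, 0, 0],
    [0, 0, 0],
    [0, 0, 0],
    [0, 0, 0],
    [0, 0, 0],
  ],
)

```text
clock: 33.35
position: [0.4476, -0.1807, 0.2297]
ee_rot: [-1.032, -2.966, 0.002]
force: [-0.4, -0.6, 6.1]
width: 0.243
gripper_force: 35.0
```

```bash
python3 tr.py 450 2>/dev/null
```

```text
t 33.35 pos [ 0.4476 -0.1807  0.2297] rot [[-0.784, 0.621, -0.002], [0.621, 0.784, -0.001], [0.001, -0.002, -1.0]] F [-0.4 -0.6  6.1] M [ 0.03  0.04 -0.01] w 22.3 gf 35.0
r 0.0659 ang -130.6
270 [('ring', -0.75, 5.0, 0.884), ('padcorner', -1.5, 4.875, 0.722), ('red', 0.125, 5.0, 0.935)]
360 [('ring', -0.25, 7.25, 0.853), ('padcorner', -1.5, 6.5, 0.603), ('red', 0.125, 7.125, 0.968)]
450 [('ring', 0.0, 9.25, 0.833), ('padcorner', -1.625, 7.0, 0.578), ('red', 0.375, 7.75, 0.936)]
```

carry_out(
  claw=[1.8, 1.8, 1.8, 1.8, 1.8, 1.8, 1.8, 1.8, 1.8, 1.8, 1.8, 1.8],
  delta_pos=[
    [1.13, 0.1, 0],
    [1.09, 0.29, 0],
    [1.03, 0.48, 0],
    [0.93, 0.65, 0],
    [0.8, 0.8, 0],
    [0.65, 0.93, 0],
    [0.48, 1.03, 0],
    [0.29, 1.09, 0],
    [0.1, 1.13, 0],
    [-0.1, 1.13, 0],
    [0, 0, 0],
    [0, 0, 0],
  ],
  angular=[
    [0, 0, 0],
    [0, 0, 0],
    [0, 0, 0],
    [0, 0, 0],
    [0, 0, 0],
    [0, 0, 0],
    [0, 0, 0],
    [0, 0, 0],
    [0, 0, 0],
    [0, 0, 0],
    [0, 0, 0],
    [0, 0, 0],
  ],
)

```text
clock: 34.75
position: [0.447, -0.0808, 0.2294]
ee_rot: [-1.03, -2.967, -0.002]
force: [-0.7, 1.0, 4.1]
width: 0.245
gripper_force: 35.0
```

```bash
python3 tr.py 540 2>/dev/null
```

```text
t 34.75 pos [ 0.447  -0.0808  0.2294] rot [[-0.785, 0.62, -0.001], [0.62, 0.785, 0.001], [0.001, 0.001, -1.0]] F [-0.7  1.   4.1] M [ 0.26 -0.23  0.01] w 22.5 gf 35.0
r 0.0662 ang 131.1
270 [('ring', -0.75, 5.0, 0.884), ('padcorner', -1.5, 4.875, 0.722), ('red', 0.125, 5.0, 0.935)]
360 [('ring', -0.25, 7.25, 0.853), ('padcorner', -1.5, 6.5, 0.603), ('red', 0.125, 7.125, 0.968)]
450 [('ring', 0.0, 9.25, 0.833), ('padcorner', -1.625, 7.0, 0.578), ('red', 0.375, 7.75, 0.936)]
540 [('ring', 0.375, 11.625, 0.827), ('padcorner', -0.75, 7.0, 0.484), ('red', 0.75, 9.125, 0.901)]
```

Total wound is 550°, giving 24.5 mm of ram. The pad has stopped at a shift of about 7 px, roughly 16 mm, while the ring kept going, so the squeeze is about 8 mm. I let go and rise.

carry_out(
  claw=[5, 5, 5, 5, 5, 5, 5, 5, 5, 5, 5, 5],
  delta_pos=[
    [0, 0, 0],
    [0, 0, 0],
    [0, 0, 0],
    [0, 0, 0],
    [0, 0, -0.5],
    [0, 0, -1],
    [0, 0, -1.5],
    [0, 0, -2],
    [0, 0, -2],
    [0, 0, -2],
    [0, 0, 0],
    [0, 0, 0],
  ],
  angular=[
    [0, 0, 0],
    [0, 0, 0],
    [0, 0, 0],
    [0, 0, 0],
    [0, 0, 0],
    [0, 0, 0],
    [0, 0, 0],
    [0, 0, 0],
    [0, 0, 0],
    [0, 0, 0],
    [0, 0, 0],
    [0, 0, 0],
  ],
)

```text
clock: 36.15
position: [0.4472, -0.0819, 0.3202]
ee_rot: [1.033, 2.966, -0.0]
force: [0.2, 0.1, -0.2]
width: 0.546
gripper_force: 0.0
```

```bash
python3 tr.py end 2>/dev/null | tail -1
python3 - <<'E'
from h import *
s=state()
W=arm.get_image('wrist');S=arm.get_image('side');T=arm.get_image('top')
for l,z in(('crank_grip',.229),('knob_mid',.241),('cork_block',.03),('oil_bottle',0),('pad_tin',0),('tape_roll',0)):
    for P,n in((W,'w'),(S,'side'),(T,'top')):
        for d in arm.place_of(l,P)[:1]: print(l,n,px(d).round(1),round(d['conf'],2),atz(P,px(d),z).round(4))
E
```

```text
end [('ring', 0.375, 11.625, 0.828), ('padcorner', -0.75, 7.0, 0.473), ('red', 0.625, 9.25, 0.898)]
t 36.35 pos [ 0.4466 -0.0819  0.319 ] rot [[-0.784, 0.621, -0.001], [0.621, 0.784, 0.0], [0.001, -0.001, -1.0]] F [-0.4 -0.4 -0. ] M [ 0.05 -0.15  0.03] w 50.0 gf 0.0
crank_grip side [325.9 239.5] 0.87 [ 0.4845 -0.1192  0.229 ]
crank_grip top [282.3 275.7] 0.96 [ 0.4908 -0.1295  0.229 ]
knob_mid w [311.3 256.6] 0.7 [ 0.4465 -0.0835  0.241 ]
knob_mid side [333.5 245.2] 0.62 [ 0.4525 -0.0909  0.241 ]
cork_block w [305.  258.4] 0.61 [ 0.4939 -0.1334  0.03  ]
cork_block side [328.6 328.4] 0.63 [ 0.4864 -0.1327  0.03  ]
oil_bottle w [361.9 390.2] 0.43 [ 0.713  -0.2018  0.    ]
oil_bottle side [261.4 290.7] 0.84 [ 0.7001 -0.2022  0.    ]
oil_bottle top [321.1 199.8] 0.55 [ 0.703  -0.2054  0.    ]
pad_tin w [302.7 301.2] 0.17 [ 0.5473 -0.1811  0.    ]
pad_tin side [318.4 262.4] 0.64 [ 0.6581 -0.3685  0.    ]
pad_tin top [393.2 219. ] 0.78 [ 0.6534 -0.3865  0.    ]
tape_roll w [354.7  89.7] 0.75 [0.3738 0.0375 0.    ]
tape_roll side [332.  421.9] 0.9 [0.3746 0.0395 0.    ]
```

```bash
python3 -c "
from cell import arm
print(arm.sign_off())"
```

```text
the job is handed in; nothing more can be done
None
```

I handed the job in at about 36 s with no verdict returned: the crank is seated on the hex, wound about 550° clockwise (24.5 mm of ram), the cork is squeezed by an estimated 8 mm, and the bottle, tin and tape roll showed no movement beyond measurement error.

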